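# Sweep the good bearings through the gate

### The arm

A 6-joint arm with a two-finger parallel gripper is mounted at the origin on the work surface. World frame = base frame: x ahead of the robot, y to its left, z up, the work surface at z = 0. Lengths are in mm, angles in rad, forces in N, time in s.
With the tool pointing down it reaches from about 250 to 850 mm from the base axis. Payload 12.5 kg.
Tool frame: the origin (TCP) lies between the finger pads; the fingertips stand 22 mm ahead of it and the grasp point (between the pads) lies 3 mm ahead of it; z points along the fingers, y is the line along which they close (so a half turn about z gives the same grasp; the last joint's range is limited). The gripper opens to 93 mm and grips with 3 to 60 N. Pads are 15 mm wide; open, the fingers measure 128 mm over their backs; the gripper's body (75 mm by 188 mm) begins 65 mm behind the grasp point.
Start: joints at [1.253, 0.351, 1.652, -0, 1.139, -0.085], TCP at [126.855, 535.156, 209.433] pointing down, gripper open.
Joint ranges: [-2.75, 2.75], [-0.79, 2.1], [0.01, 2.65], [-1.57, 4.71], [0.07, 3.14], [-2.87, 2.87]. Speed limits (rad/s): [2.22, 2.22, 2.79, 3.14, 3.14, 3.14].

### API

Orientations are given as a rotation vector (axis times angle).
In Python, from plant import bot gives the robot as it stands.
- The arm moves only by the tool send_rows, never from a script. Its argument "motion" is one flat list of numbers, 7 for each row, row after row: the shift along the world's x, y, z in mm, then the turn, a rotation vector about the world's x, y, z in rad, then the opening, from 0 (shut) to 1 (fully open). A call has 1 to 5 rows; each row shifts and turns the commanded pose from where the row before left it; what a row does not reach is not made up. A row lasts 1/10 s, in which the tool goes at most 50 mm and 8.59 degrees, less where a joint would pass 70% of its speed; a pose out of reach is approached as far as the arm can. A call with a gripper value outside its range is refused whole. The fingers move at their own pace and stop on an object; the grip force is fixed at half the most. Time passes only in rows, so rows that do not move let the fingers close. It gives the time, the measured TCP pose, the force, the opening and the grip force at its end, in the units of the state.
- bot.get_obs(): the state, without advancing time (a new reading comes with each control period).
- bot.snapshot(name): name is "scene" or "top"; returns the picture (384x512x3 uint8, red, green, blue); there is no depth.
- bot.calibration(name): a dict with "fovy" (degrees; the focal length in pixels is half the picture's height over the tangent of half this angle, whatever the lens; pixels are square), "cx", "cy" (the principal point, pixels), "camera_from_world" (4x4, takes a point from world to camera coordinates). Camera axes: x right, y down, z forward; pixel columns grow to the right and rows downward; lengths in mm; the calibration is good to about 2 mm. A picture is of the moment at which its call begins. calibration takes no time and is no camera call.
- bot.finish_job(): hands the job in; it is judged then, once.
The state is a dict: "t": time; "q": joint angles; "joint_vel": joint speeds; "effort": joint torques, N m; "ee_pos": TCP position; "tool_rot": TCP orientation; "wrist_force": force on the tool from outside, world axes, zero at the start; "wrist_torque": the same for the moment, N m; "opening": opening from 0.0 (shut) to 1.0 (fully open); "gripper_force": force on a finger pad.
Only numpy, scipy, OpenCV 4.12 (cv2) and the standard library are available. Lean on these libraries where they do the work, as an engineer would, in place of code of your own. Each camera call takes 0.05 s, during which the arm holds its last target. There are 200 camera calls.

### The job

With the fingertips, push the three blue-sealed bearings gently across the deck of the sorting station and through its narrow gate so that they drop into the slot behind it one at a time. Do not pinch or lift any bearing; leave the worn red-sealed bearing where it lies and do not disturb the other things standing around.

Things in the scene. Friction and masses are not known exactly. Their poses are not given: they have to be found in the camera images.
- station: fixed grey sorting box with blue rims; place and heading vary. Flat deck 60 mm above the table. Origin: on the table, under the gate's near face; x points from the sorting area through the gate to the slot, z up. Inside of rear rim at x -209 mm, of side rims at y +-159. Rims and gate wall stand 18 mm above the deck. Four bearings start in a fan at x -95 to -150, y within +-102, over 45 mm between centres
- gate (a point): middle of the gate at deck level (60 mm above the table), 4 mm beyond the station's origin along x: a gap 54 mm wide across the station's y, no sill, between two round yellow posts of 12 mm diameter and 20 mm height, in a blue wall 8 mm thick; axes as the station's
- slot (a point): centre of the slot, a rectangular opening in the deck with yellow edging, at deck level, 52 mm beyond the gate point along the station's x: 88 mm long along x (it begins 8 mm beyond the gate point), 80 mm wide, a pocket 54 mm deep with a white floor and a steep white chute below its near edge, down which a bearing slides once its centre is past that edge; axes as the station's
- bearing_a: sealed ball bearing lying flat: steel ring 35 mm outside diameter, 10 mm thick, about 40 g, blue seal rings on its faces; origin at its centre, 5 mm above the deck while it lies flat; z is its axis
- bearing_b: sealed ball bearing lying flat: steel ring 35 mm outside diameter, 10 mm thick, about 40 g, blue seal rings on its faces; origin at its centre, 5 mm above the deck while it lies flat; z is its axis
- bearing_c: sealed ball bearing lying flat: steel ring 35 mm outside diameter, 10 mm thick, about 40 g, blue seal rings on its faces; origin at its centre, 5 mm above the deck while it lies flat; z is its axis
- bearing_worn: sealed ball bearing lying flat: steel ring 35 mm outside diameter, 10 mm thick, about 40 g, red seal rings on its faces; origin at its centre, 5 mm above the deck while it lies flat; z is its axis; the worn one, to be left alone
- bush: loose brass flanged bush standing on the station's deck beside the slot, on its +y side: flange 32 mm, 34 mm high; origin at its foot
- axle: loose steel axle stub standing on the station's deck beside the slot, on its -y side: 20 mm diameter, 42 mm high; origin at its foot
- oil: white oil bottle with red cap and yellow label standing on the table, 56 mm diameter, 150 mm high; origin at its foot
- driver: screwdriver lying on the table, orange handle, 190 mm long; origin near its middle, underneath
- mug: white mug on the table, 80 mm diameter, 95 mm high; origin at its foot
- roller: grey conveyor roller lying on the table, 60 mm diameter, 110 mm long with a steel axle; origin at its underside

How it is judged:
By the outcome, as a careful person would: the job done as asked, in the order asked, and still so for the second after the job is handed in, with the robot touching nothing.
It also fails if it takes over 72 s, if anything falls off the work surface, if the arm or the gripper's body presses on something with over 40 N, if the wrist force passes 120 N, or if a joint passes its speed limit or range.

## Working session

There is one attempt and no reset: what is moved stays moved. The work goes in short steps, Python scripts to look and compute and a tool call to move; the robot and the scene stay as the last step left them, time stands still between calls to the robot, and variables do not carry over. Pictures are saved under pics/ and viewed, at most 10 in all, crops included, and the job is handed in when it is done.

Besides the shell and the picture viewer there is one more tool, called after "Request:" by a JSON object that holds its "op" and its "data". send_rows: Moves the arm, as the interface text tells. Its arguments: {"type":"object","properties":{"motion":{"type":"array","items":{"type":"number"}}},"required":["motion"]}

```bash
mkdir -p pics; ls; python3 - <<'E'
from plant import bot
import cv2
for n in("scene","top"):
    im=bot.snapshot(n); cv2.imwrite(f"pics/{n}0.png",im[:,:,::-1]); c=bot.calibration(n); print(n,c)
print(bot.get_obs())
E
```

```text
pics
scene {'fovy': 46.107909171346414, 'cx': 256.74060688360555, 'cy': 186.85995437190098, 'camera_from_world': array([[ 1.34680172e-01,  9.90868304e-01, -6.42302289e-03,
        -7.54165374e+01],
       [ 6.99727577e-01, -9.96935745e-02, -7.07419613e-01,
        -3.44520159e+02],
       [-7.01600006e-01,  9.07810292e-02, -7.06764625e-01,
         1.78489477e+03],
       [ 0.00000000e+00,  0.00000000e+00,  0.00000000e+00,
         1.00000000e+00]])}
top {'fovy': 47.500606534585785, 'cx': 259.49809413725114, 'cy': 191.7863085536328, 'camera_from_world': array([[-2.80565461e-02, -9.99599351e-01,  3.73740423e-03,
         1.32048761e+01],
       [-9.76377617e-01,  2.66030410e-02, -2.14427206e-01,
         5.57288644e+02],
       [ 2.14241870e-01, -9.66520464e-03, -9.76732822e-01,
         1.09520009e+03],
       [ 0.00000000e+00,  0.00000000e+00,  0.00000000e+00,
         1.00000000e+00]])}
{'t': 0.1, 'q': array([ 1.25338574e+00,  3.51169530e-01,  1.65233086e+00, -1.36236878e-05,
        1.13909320e+00, -8.46153781e-02]), 'joint_vel': array([ 0.00032883, -0.00138863, -0.00389732,  0.00062487,  0.00182295,
        0.00058331]), 'effort': array([ 1.74782817e-03, -4.98030353e+01, -2.85704845e+01,  7.01096887e-02,
        2.38611462e-02, -6.02466139e-05]), 'ee_pos': array([126.77560009, 534.87716511, 208.97340163]), 'tool_rot': array([-3.64817961e-01, -3.12014910e+00,  1.54439659e-03]), 'wrist_force': array([ 0.17304596, -0.12524628, -0.00351402]), 'wrist_torque': array([-0.0307769 , -0.00915149, -0.00344874]), 'gripper_force': 0.0, 'opening': 0.9997380881164276}
```

View pics/top0.png

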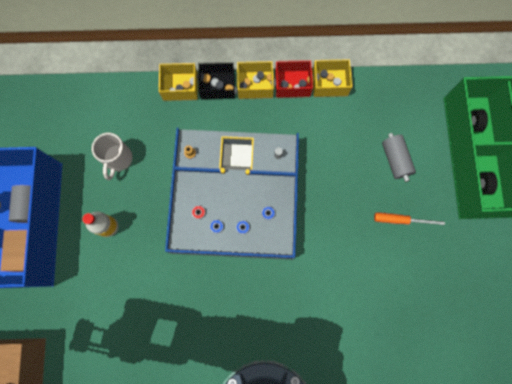

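View pics/scene0.png

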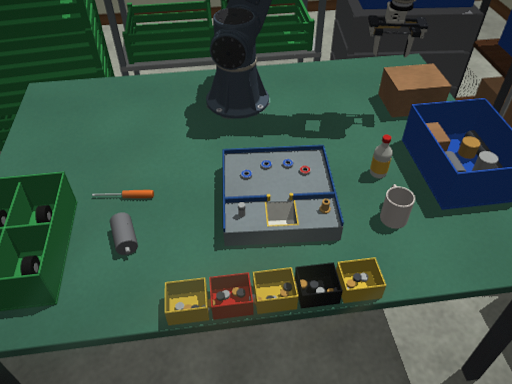

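Top view shows the station ahead of the robot. The posts are at about (222,171) and (248,171) and the slot at (237,153). The blue bearings are at (217,226), (243,227) and (268,212), and the red one is at (199,212). The scene view shows the same layout. The arm is clear of the station in both.

```bash
cat > h.py <<'E'
import numpy as np, cv2
from plant import bot
def ray(n,uv,z):
    c=bot.calibration(n); f=192/np.tan(np.radians(c["fovy"]/2)); M=c["camera_from_world"]; R,t=M[:3,:3],M[:3,3]
    d=R.T@np.array([(uv[0]-c["cx"])/f,(uv[1]-c["cy"])/f,1]); o=-R.T@t
    return (o+d*(z-o[2])/d[2])[:2]
def blobs(m,a0,a1):
    k,l,s,c=cv2.connectedComponentsWithStats(m.astype(np.uint8),connectivity=8)
    return [(c[i],s[i,4],s[i,2],s[i,3]) for i in range(1,k) if a0<=s[i,4]<=a1]
def masks(im):
    h=cv2.cvtColor(im,cv2.COLOR_RGB2HSV).astype(int); H,S,V=h[...,0],h[...,1],h[...,2]
    return dict(blue=(H>105)&(H<128)&(S>110)&(V>60), red=((H<6)|(H>174))&(S>120)&(V>80), yel=(H>18)&(H<33)&(S>120)&(V>90))
E
python3 - <<'E'
from h import *
for n,box in(("top",(160,125,305,262)),("scene",(210,140,345,250))):
    im=bot.snapshot(n); m=masks(im); x0,y0,x1,y1=box
    for k,v in m.items():
        w=np.zeros_like(v); w[y0:y1,x0:x1]=v[y0:y1,x0:x1]
        for c,a,ww,hh in blobs(w,6,5000):
            z=80 if k=="yel" else 78 if a>200 else 70
            print(n,k,c.round(1),a,ww,hh,ray(n,c,z).round(1))
        if k=="blue":
            k_,l,s,_=cv2.connectedComponentsWithStats(w.astype(np.uint8)); i=1+s[1:,4].argmax()
            p=np.argwhere(l==i)[:,::-1]; W=np.array([ray(n,q,78) for q in p])
            r=cv2.minAreaRect(W.astype(np.float32)); print("rim",r,cv2.boxPoints(r).round(1).tolist())
    crop=im[y0:y1,x0:x1,::-1]; cv2.imwrite(f"pics/{n}c.png",cv2.resize(crop,None,fx=5,fy=4.2 if 0 else 4,interpolation=cv2.INTER_CUBIC))
E
```

```text
top blue [231.9 206.6] 1107 132 129 [516.3  70.3]
top blue [268.  212.6] 80 13 12 [499.5 -22.7]
top blue [216.5 225.7] 81 13 12 [468.8 111.4]
top blue [242.6 226.6] 81 12 12 [464.6  44. ]
rim ((556.148681640625, 64.98837280273438), (328.1941223144531, 327.96942138671875), 85.48253631591797) [[379.70001220703125, -85.69999694824219], [706.7000122070312, -111.5], [732.5, 215.6999969482422], [405.6000061035156, 241.5]]
top red [198.4 211.9] 70 12 12 [506.2 158.2]
top yel [228.7 149.1] 141 34 36 [671.6  76.6]
top yel [189.3 152.5] 66 10 11 [665.  181.2]
top yel [247. 171.] 15 3 5 [610.   29.3]
scene blue [290.8 146.9] 17 16 2 [396.5 134.5]
scene blue [313.5 146. ] 16 16 1 [402.3 208.8]
scene blue [324.4 189.4] 224 49 77 [609.6 193.6]
scene blue [233.3 189.8] 271 43 80 [573.4 -70.5]
scene blue [267.5 148. ] 18 18 1 [391.   58.7]
scene blue [287.5 162. ] 39 10 7 [467.1 110.6]
scene blue [265.9 163.3] 42 10 8 [463.8  42.5]
scene blue [245.9 173.2] 45 11 8 [499.7 -24.8]
rim ((555.3133544921875, -38.435791015625), (121.38591003417969, 328.80206298828125), 85.2894058227539) [[386.5, -85.4000015258789], [714.2000122070312, -112.4000015258789], [724.0999755859375, 8.600000381469727], [396.5, 35.599998474121094]]
scene red [304.5 169.1] 36 10 7 [506.8 156.7]
scene yel [290.8 194. ] 10 4 3 [615.9  92.3]
scene yel [268.  195.2] 10 3 4 [611.4  26.3]
scene yel [294.9 214.6] 53 12 25 [695.6  88.8]
scene yel [266.2 212.7] 37 4 24 [677.4  11.2]
```

View pics/topc.png

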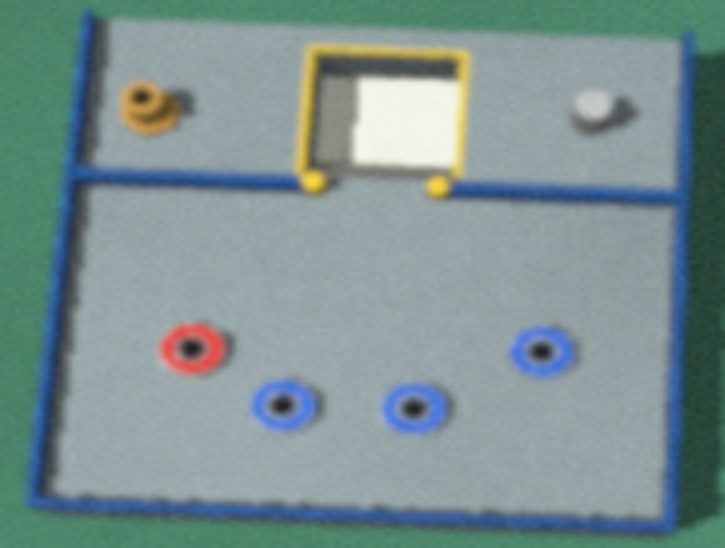

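The crop confirms the posts at about (222.6,170.3) and (247.4,171.5) in the full picture. That puts the gate near world (611.5, 60.6), with a heading of about −4.5°. I'll push each disc cradled between slightly open fingertips, along a smooth curve into the gate.

```bash
cat > plan.py <<'E'
from h import *
from scipy.spatial.transform import Rotation as Ro
from scipy.interpolate import BSpline
O=np.array([607.5,60.9]); TH=np.radians(-4.5); E=np.array([[np.cos(TH),np.sin(TH)],[-np.sin(TH),np.cos(TH)]])
toS=lambda p:E@(np.array(p)-O); toW=lambda s:O+E.T@np.array(s)
D=24.3
def now():
    o=bot.get_obs(); y=Ro.from_rotvec(o["tool_rot"]).as_matrix()[:,1]
    h=np.arctan2(y[1],y[0])-np.pi/2          # pusher heading, world
    h=(h+np.pi/2)%np.pi-np.pi/2
    return np.array([*o["ee_pos"],h])
def curve(s,step=8,xe=22):                   # disc-centre path in station axes: points, headings
    s=np.array(s); P=[s,np.array([max(-75,s[0]+20),0.]),np.array([-32,0.])]
    t=np.linspace(0,1,400)[:,None]; c=(1-t)**2*P[0]+2*t*(1-t)*P[1]+t*t*P[2]
    c=np.vstack([c,np.c_[np.linspace(-31,xe,150),np.zeros(150)]])
    L=np.r_[0,np.cumsum(np.hypot(*np.diff(c,axis=0).T))]; T=np.gradient(c,axis=0); a=np.unwrap(np.arctan2(T[:,1],T[:,0]))
    g=np.linspace(0,L[-1],int(np.ceil(L[-1]/step))+1)
    return np.c_[np.interp(g,L,c[:,0]),np.interp(g,L,c[:,1])],np.interp(g,L,a)
def poses(s,**k):
    c,a=curve(s,**k); u=np.c_[np.cos(a),np.sin(a)]
    return np.array([[*toW(ci-D*ui),ai+TH] for ci,ui,ai in zip(c,u,a)]),np.array([*toW(c[0]-(D+12)*u[0]),a[0]+TH])
def rows(start,P):                           # P: x,y,h targets; prints shifts, cumulative rounding
    p=np.array([start[0],start[1],start[3]])
    for i,q in enumerate(P):
        d=q-p; d=np.r_[d[:2].round(1),d[2].round(3)]; p=p+d; print(i,d.tolist())
E
python3 - <<'E'
from plan import *
for n,p in dict(A=(468,111),B=(464.2,43.3),C=(499.6,-23.7),R=(506.5,157.5)).items():
    s=toS(p); print(n,s.round(1)); 
    if n!="R":
        P,pre=poses(s); print("pre",pre.round(3),len(P))
print("now",now().round(3), ray("top",(222.6,170.3),80),ray("top",(247.4,171.5),80))
P,pre=poses(toS((464.2,43.3))); rows(np.array([pre[0],pre[1],0,pre[2]]),P)
E
```

```text
A [-143.   39.]
pre [438.018 131.464  -0.599] 23
B [-141.5  -28.8]
pre [4.29857e+02 3.15430e+01 3.30000e-01] 22
C [-100.9  -92.8]
pre [487.101 -57.78    1.219] 24
R [-108.3   88.4]
now [ 1.26804e+02  5.34963e+02  2.09100e+02 -2.33000e-01] [613.62414753  93.36967756] [608.59599257  28.24650376]
0 [11.4, 3.9, 0.0]
1 [7.4, 2.8, -0.013]
2 [7.5, 2.8, -0.015]
3 [7.6, 2.7, -0.016]
4 [7.6, 2.6, -0.017]
5 [7.6, 2.5, -0.019]
6 [7.6, 2.4, -0.021]
7 [7.7, 2.3, -0.023]
8 [7.7, 2.1, -0.026]
9 [7.8, 2.0, -0.029]
10 [7.8, 1.9, -0.032]
11 [7.9, 1.7, -0.037]
12 [7.9, 1.5, -0.041]
13 [8.0, 1.3, -0.049]
14 [8.0, 1.0, -0.055]
15 [8.0, -0.2, -0.015]
16 [8.0, -0.6, -0.0]
17 [8.0, -0.7, -0.0]
18 [7.9, -0.6, -0.0]
19 [8.0, -0.6, -0.0]
20 [8.0, -0.6, -0.0]
21 [8.0, -0.7, -0.0]
```

Request:
{"op": "send_rows", "data": {"motion": [25,-42,0,0,0,0.047,0.11,25,-42,0,0,0,0.047,0.11,25,-42,0,0,0,0.047,0.11,25,-42,0,0,0,0.047,0.11,25,-42,0,0,0,0.047,0.11]}}

```text
t: 0.7
ee_pos: [252.3, 323.4, 209.4]
tool_rot: [-0.007, 3.141, 0.0]
wrist_force: [0.7, 0.7, 0.0]
opening: 0.618
gripper_force: 0.0
```

Request:
{"op": "send_rows", "data": {"motion": [25,-42,0,0,0,0.047,0.11,25,-42,0,0,0,0.047,0.11,25,-42,0,0,0,0.047,0.11,25,-42,0,0,0,0.047,0.11,25,-42,0,0,0,0.047,0.11]}}

```text
t: 1.2
ee_pos: [377.5, 113.2, 209.6]
tool_rot: [-0.375, 3.119, 0.0]
wrist_force: [0.2, 0.5, 0.8]
opening: 0.188
gripper_force: 0.0
```

Request:
{"op": "send_rows", "data": {"motion": [26,-42,-25,0,0,0.046,0.11,27,-41.5,-25,0,0,0.047,0.11,0,0,-30,0,0,0,0.11,0,0,0,0,0,0,0.11]}}

```text
t: 1.6
ee_pos: [422.9, 39.0, 131.6]
tool_rot: [0.512, -3.094, -0.002]
wrist_force: [0.3, 0.4, 0.0]
opening: 0.11
gripper_force: 0.0
```

```bash
python3 - <<'E'
from plan import *
n=now(); print(n.round(3),bot.get_obs()["opening"])
P,pre=poses(toS((464.2,43.3))); print("err",(pre-n[[0,1,3]]).round(3))
im=bot.snapshot("scene"); cv2.imwrite("pics/s1.png",cv2.resize(im[90:240,190:350,::-1],None,fx=4,fy=4,interpolation=cv2.INTER_CUBIC))
E
```

```text
[4.22882e+02 3.89670e+01 1.31645e+02 3.28000e-01] 0.11025414472482661
err [ 6.975e+00 -7.424e+00  2.000e-03]
```

View pics/s1.png

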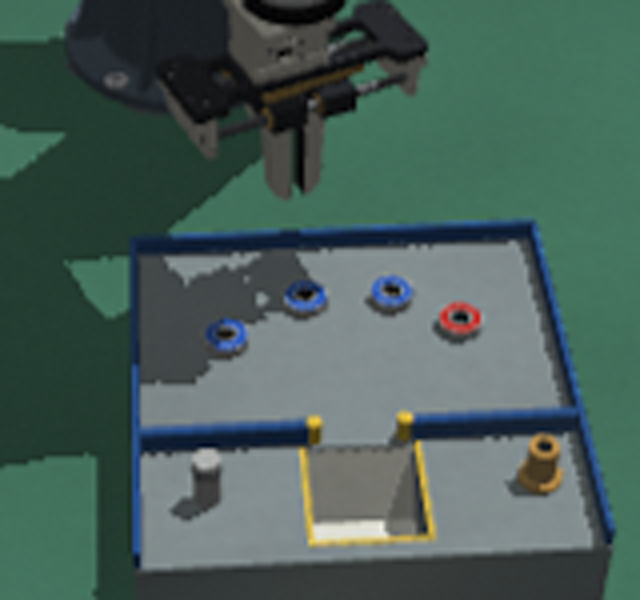

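The picture shows both fingertips just behind bearing B, all four bearings in place and the fingers about 45 mm wide overall. Two rows were clipped at 50 mm, so I'm correcting that and lowering.

Request:
{"op": "send_rows", "data": {"motion": [7,-7.5,0,0,0,0,0.11,0,0,-30,0,0,0,0.11,0,0,-17,0,0,0,0,0.11,0,0,0,0,0,0,0.11]}}

```text
invalid input at $.motion: expected a multiple of 7 numbers
```

```bash
python3 - <<'E'
from plan import *
n=now(); print(n.round(3))
P,pre=poses(toS((464.2,43.3))); print("err",(pre-n[[0,1,3]]).round(3))
rows(n,P)
E
```

```text
[4.23624e+02 3.96710e+01 1.33498e+02 3.29000e-01]
err [ 6.233e+00 -8.129e+00  1.000e-03]
0 [17.6, -4.2, 0.001]
1 [7.5, 2.8, -0.014]
2 [7.5, 2.8, -0.014]
3 [7.5, 2.7, -0.016]
4 [7.6, 2.6, -0.017]
5 [7.6, 2.5, -0.019]
6 [7.6, 2.3, -0.021]
7 [7.7, 2.3, -0.023]
8 [7.8, 2.2, -0.026]
9 [7.7, 2.0, -0.029]
10 [7.9, 1.8, -0.032]
11 [7.8, 1.7, -0.037]
12 [7.9, 1.5, -0.042]
13 [8.0, 1.3, -0.048]
14 [8.1, 1.1, -0.056]
15 [8.0, -0.2, -0.015]
16 [7.9, -0.7, 0.0]
17 [8.0, -0.6, 0.0]
18 [8.0, -0.6, 0.0]
19 [7.9, -0.6, 0.0]
20 [8.0, -0.7, 0.0]
21 [8.0, -0.6, 0.0]
```

Request:
{"op": "send_rows", "data": {"motion": [6,-8,0,0,0,0,0.11,0,0,-30,0,0,0,0.11,0,0,-18,0,0,0,0.11,0,0,0,0,0,0,0.11]}}

```text
t: 2.05
ee_pos: [430.5, 32.1, 86.1]
tool_rot: [0.518, -3.097, -0.0]
wrist_force: [-0.4, -0.2, 0.7]
opening: 0.113
gripper_force: 0.0
```

```bash
python3 - <<'E'
from plan import *
n=now(); print(n.round(3))
P,pre=poses(toS((464.2,43.3))); print("err",(pre-n[[0,1,3]]).round(3))
E
```

```text
[4.30469e+02 3.21180e+01 8.61370e+01 3.31000e-01]
err [-0.612 -0.576 -0.002]
```

Request:
{"op": "send_rows", "data": {"motion": [5.5,1.7,-0.5,0,0,0,0.11,5.5,1.7,0,0,0,0,0.11,7.5,2.8,0,0,0,-0.014,0.11,7.5,2.8,0,0,0,-0.014,0.11,7.5,2.7,0,0,0,-0.016,0.11]}}

```text
t: 2.55
ee_pos: [465.2, 43.9, 86.2]
tool_rot: [-0.446, 3.109, -0.0]
wrist_force: [-0.4, -0.1, 0.5]
opening: 0.109
gripper_force: 0.0
```

Request:
{"op": "send_rows", "data": {"motion": [7.6,2.6,0,0,0,-0.017,0.11,7.6,2.5,0,0,0,-0.019,0.11,7.6,2.3,0,0,0,-0.021,0.11,7.7,2.3,0,0,0,-0.023,0.11,7.8,2.2,0,0,0,-0.026,0.11]}}

```text
t: 3.05
ee_pos: [503.1, 55.6, 85.8]
tool_rot: [0.279, -3.129, -0.0]
wrist_force: [0.1, 0.5, -0.8]
opening: 0.111
gripper_force: 0.0
```

```bash
python3 - <<'E'
from plan import *
n=now(); print(n.round(3))
P,pre=poses(toS((464.2,43.3))); print(P[8].round(3)); u=np.array([np.cos(n[3]),np.sin(n[3])]); print("expected disc",(n[:2]+D*u).round(1))
for c in("top","scene"):
    im=bot.snapshot(c); 
    print(c,[(ray(c,b[0],70).round(1).tolist(),b[1:]) for b in blobs(masks(im)["blue"],12,110) if abs(ray(c,b[0],70)[1]-50)<90 and 440<ray(c,b[0],70)[0]<640])
    cv2.imwrite(f"pics/{c}2.png",cv2.resize(im[120:240,190:310,::-1] if c=="scene" else im[120:260,160:310,::-1],None,fx=4,fy=4,interpolation=cv2.INTER_CUBIC))
E
```

```text
[5.0309e+02 5.5595e+01 8.5764e+01 1.7800e-01]
[5.01989e+02 5.56420e+01 1.80000e-01]
expected disc [527.   59.9]
top [([491.0, -27.4], (np.int32(24), np.int32(8), np.int32(6)))]
scene [([467.1, 110.6], (np.int32(39), np.int32(10), np.int32(7))), ([465.6, 34.8], (np.int32(18), np.int32(6), np.int32(7))), ([499.2, -23.5], (np.int32(41), np.int32(11), np.int32(7)))]
```

View pics/scene2.png

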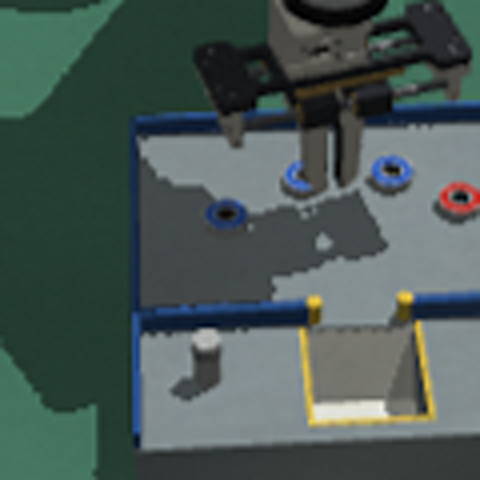

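Bearing B has not moved: it is still at scene pixel (265,164), and the fingertips appear above it at about (272,168). I'll check the real tip height.

```bash
python3 - <<'E'
from plan import *
def proj(n,p):
    c=bot.calibration(n); f=192/np.tan(np.radians(c["fovy"]/2)); q=c["camera_from_world"]@np.r_[p,1]; return (np.array([c["cx"],c["cy"]])+f*q[:2]/q[2]).round(1)
for t,obs in(((503,55.6),"tip obs (272.5,167.5)"),((423.5,39.5),"obs (264,138)")):
    for z in (42,64,75,86,111) : print(t,z,proj("scene",[t[0]+7,t[1],z+(47 if t[0]<450 else 0)]),obs)
print(bot.get_obs())
E
```

```text
(503, 55.6) 42 [272.2 179.5] tip obs (272.5,167.5)
(503, 55.6) 64 [272.3 174.3] tip obs (272.5,167.5)
(503, 55.6) 75 [272.4 171.7] tip obs (272.5,167.5)
(503, 55.6) 86 [272.5 169.1] tip obs (272.5,167.5)
(503, 55.6) 111 [272.6 163. ] tip obs (272.5,167.5)
(423.5, 39.5) 42 [263.4 151.9] obs (264,138)
(423.5, 39.5) 64 [263.5 146.6] obs (264,138)
(423.5, 39.5) 75 [263.5 143.8] obs (264,138)
(423.5, 39.5) 86 [263.5 141.1] obs (264,138)
(423.5, 39.5) 111 [263.5 134.7] obs (264,138)
{'t': 3.15, 'q': array([ 1.80818570e-02,  4.44052154e-01,  1.86991758e+00, -7.46003367e-06,
        8.27132304e-01, -1.73185452e+00]), 'joint_vel': array([-0.00413809, -0.01519417,  0.03197062, -0.00259927, -0.00466107,
       -0.03930366]), 'effort': array([ 1.86563339e-01, -4.80340612e+01, -2.26370466e+01, -3.54352291e-03,
        1.46821300e-01,  4.37910073e-01]), 'ee_pos': array([503.38699437,  55.60919178,  85.78768045]), 'tool_rot': array([-2.80980591e-01,  3.12851119e+00, -6.36407889e-05]), 'wrist_force': array([-0.69763238, -0.02583343,  0.38352271]), 'wrist_torque': array([ 0.03535349, -0.00309152, -0.0202426 ]), 'gripper_force': 0.0, 'opening': 0.11098165613010504}
```

View pics/top2.png

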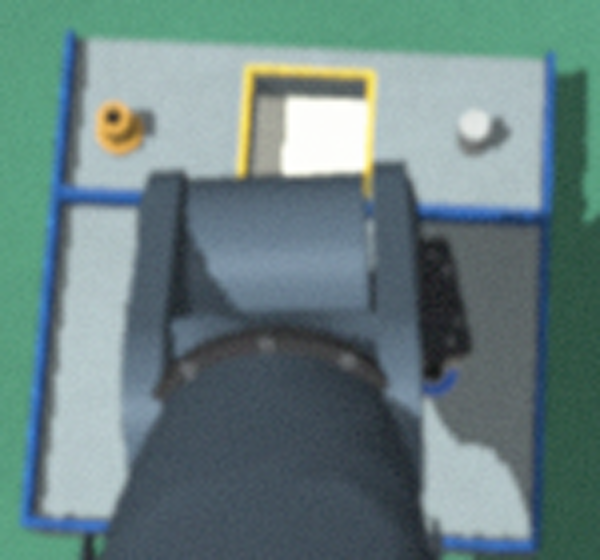

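The arm hides the top view, with only an edge of bearing C visible near (440,385) in the crop. The scene view puts the tips about 20 mm higher than the stated 22 mm offset implies. I'll go back behind B and feel for the deck gently.

Request:
{"op": "send_rows", "data": {"motion": [0,0,12,0,0,0,0.11,-36.5,-12,0,0,0,0.077,0.11,-36.5,-12,0,0,0,0.076,0.11,0,0,-12,0,0,0,0.11,0,0,0,0,0,0,0.11]}}

```text
t: 3.65
ee_pos: [428.6, 31.2, 86.0]
tool_rot: [0.52, -3.098, -0.0]
wrist_force: [0.4, 0.3, 0.1]
opening: 0.107
gripper_force: 0.0
```

Request:
{"op": "send_rows", "data": {"motion": [0,0,-3,0,0,0,0.11,0,0,-3,0,0,0,0.11,0,0,-2,0,0,0,0.11,0,0,0,0,0,0,0.11]}}

```text
t: 4.05
ee_pos: [429.6, 31.5, 77.6]
tool_rot: [0.521, -3.098, -0.0]
wrist_force: [0.0, -0.0, -0.3]
opening: 0.11
gripper_force: 0.0
```

```bash
python3 - <<'E'
from plan import *
n=now(); print(n.round(3),bot.get_obs()["wrist_force"])
c="scene"; im=bot.snapshot(c)
print([(b[0].round(1),ray(c,b[0],70).round(1).tolist(),b[1:]) for b in blobs(masks(im)["blue"],12,110) if abs(ray(c,b[0],70)[1]-50)<90 and 440<ray(c,b[0],70)[0]<640])
cv2.imwrite("pics/s3.png",cv2.resize(im[100:190,220:320,::-1],None,fx=6,fy=6,interpolation=cv2.INTER_CUBIC))
E
```

```text
[4.29552e+02 3.15180e+01 7.76120e+01 3.33000e-01] [ 0.04771536 -0.00360773 -0.30966638]
[(array([287.5, 162. ]), [467.1, 110.6], (np.int32(39), np.int32(10), np.int32(7))), (array([266.2, 163.4]), [464.0, 43.3], (np.int32(40), np.int32(10), np.int32(8))), (array([246.1, 173. ]), [498.7, -24.2], (np.int32(40), np.int32(11), np.int32(7)))]
```

View pics/s3.png

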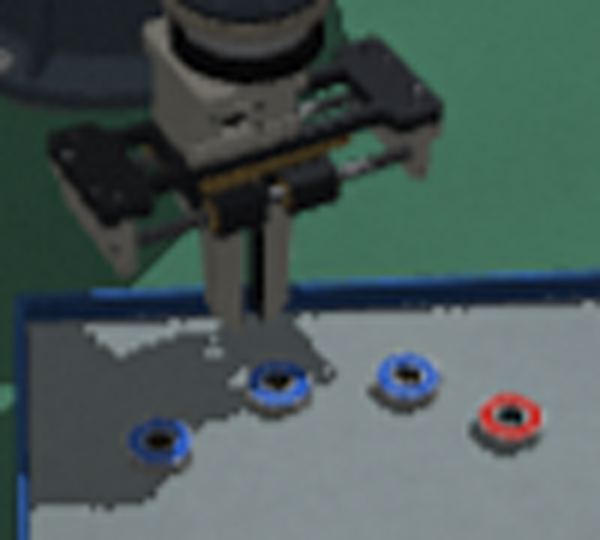

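The view shows B undisturbed at crop (279,382), with the tips at (230,328) and (272,322) still above the deck. I'll keep lowering and watch the force.

Request:
{"op": "send_rows", "data": {"motion": [0,0,-3,0,0,0,0.11,0,0,-2,0,0,0,0.11,0,0,0,0,0,0,0.11]}}

```text
t: 4.4
ee_pos: [429.3, 31.4, 72.5]
tool_rot: [0.521, -3.098, -0.0]
wrist_force: [1.0, -0.3, -0.3]
opening: 0.111
gripper_force: 0.0
```

Request:
{"op": "send_rows", "data": {"motion": [0,0,-2,0,0,0,0.11,0,0,-2,0,0,0,0.11,0,0,0,0,0,0,0.11]}}

```text
t: 4.7
ee_pos: [429.4, 31.4, 68.6]
tool_rot: [0.521, -3.098, -0.0]
wrist_force: [0.1, 0.6, 0.7]
opening: 0.109
gripper_force: 0.0
```

Request:
{"op": "send_rows", "data": {"motion": [0,0,-2,0,0,0,0.11,0,0,0,0,0,0,0.11]}}

```text
t: 4.9
ee_pos: [429.4, 31.4, 66.7]
tool_rot: [0.521, -3.098, -0.0]
wrist_force: [1.2, 0.7, -0.2]
opening: 0.108
gripper_force: 0.0
```

Request:
{"op": "send_rows", "data": {"motion": [0,0,-2,0,0,0,0.11,0,0,0,0,0,0,0.11]}}

```text
t: 5.1
ee_pos: [429.4, 31.4, 64.6]
tool_rot: [0.521, -3.098, -0.0]
wrist_force: [-0.0, -0.5, 0.2]
opening: 0.111
gripper_force: 0.0
```

Request:
{"op": "send_rows", "data": {"motion": [0,0,-2,0,0,0,0.11,0,0,0,0,0,0,0.11]}}

```text
t: 5.3
ee_pos: [429.4, 31.4, 62.6]
tool_rot: [0.521, -3.098, -0.0]
wrist_force: [0.2, -0.4, -0.2]
opening: 0.11
gripper_force: 0.0
```

Request:
{"op": "send_rows", "data": {"motion": [0,0,-2,0,0,0,0.11,0,0,0,0,0,0,0.11]}}

```text
t: 5.5
ee_pos: [429.4, 31.4, 60.6]
tool_rot: [0.521, -3.098, -0.0]
wrist_force: [0.6, -0.2, -0.1]
opening: 0.113
gripper_force: 0.0
```

```bash
python3 - <<'E'
from plan import *
n=now(); print(n.round(3),bot.get_obs()["wrist_force"])
c="scene"; im=bot.snapshot(c)
cv2.imwrite("pics/s4.png",cv2.resize(im[110:190,220:320,::-1],None,fx=7,fy=7,interpolation=cv2.INTER_CUBIC))
E
```

```text
[4.29384e+02 3.14250e+01 6.06160e+01 3.33000e-01] [ 0.61593627 -0.16992661 -0.06749354]
```

View pics/s4.png

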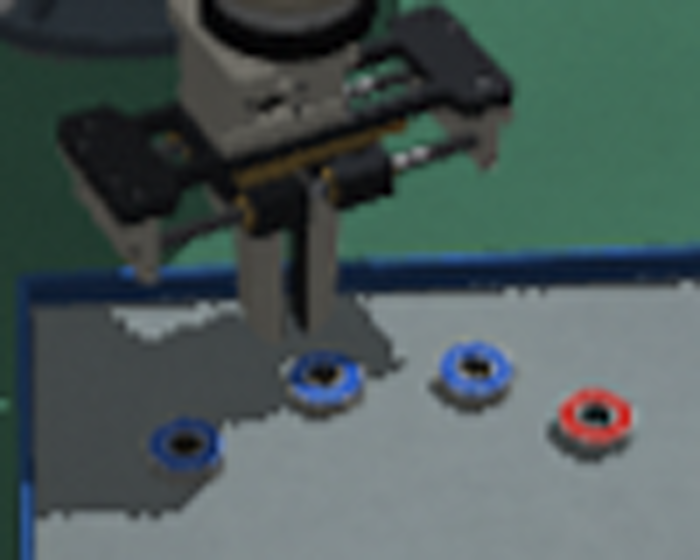

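Crop: the tips are at (265,340) and (315,330), beside B at (323,378), and apparently about 5 mm above the deck. Still no contact, so I'll go on in small steps.

Request:
{"op": "send_rows", "data": {"motion": [0,0,-1.5,0,0,0,0.11,0,0,0,0,0,0,0.11]}}

```text
t: 5.75
ee_pos: [429.4, 31.4, 59.2]
tool_rot: [0.521, -3.098, -0.0]
wrist_force: [-0.3, 0.6, 0.3]
opening: 0.11
gripper_force: 0.0
```

Request:
{"op": "send_rows", "data": {"motion": [0,0,-1.5,0,0,0,0.11,0,0,0,0,0,0,0.11]}}

```text
t: 5.95
ee_pos: [429.4, 31.4, 57.7]
tool_rot: [0.521, -3.098, -0.0]
wrist_force: [-0.3, 0.5, -0.2]
opening: 0.111
gripper_force: 0.0
```

Request:
{"op": "send_rows", "data": {"motion": [0,0,-1.5,0,0,0,0.11,0,0,0,0,0,0,0.11]}}

```text
t: 6.15
ee_pos: [429.4, 31.4, 56.2]
tool_rot: [0.521, -3.098, -0.0]
wrist_force: [-0.1, -0.3, 0.1]
opening: 0.111
gripper_force: 0.0
```

Request:
{"op": "send_rows", "data": {"motion": [5.5,1.8,0,0,0,0,0.11,5.5,1.8,0,0,0,0,0.11,5.5,1.9,0,0,0,-0.01,0.11,5.5,2.0,0,0,0,-0.01,0.11,0,0,0,0,0,0,0.11]}}

```text
t: 6.65
ee_pos: [452.3, 39.2, 56.3]
tool_rot: [-0.489, 3.103, -0.0]
wrist_force: [-1.0, -0.3, 0.4]
opening: 0.11
gripper_force: 0.0
```

```bash
cat > look.py <<'E'
from plan import *
n=now(); u=np.array([np.cos(n[3]),np.sin(n[3])]); print("now",n.round(3),"disc exp W",(n[:2]+D*u).round(1),"S",toS(n[:2]+D*u).round(1),"hS",round(n[3]-TH,3),bot.get_obs()["wrist_force"].round(1))
for c in("scene","top"):
    m=masks(bot.snapshot(c))
    for k in("blue","red"):
        for b in blobs(m[k],12,110):
            w=ray(c,b[0],70); s=toS(w)
            if abs(s[1])<150 and -200<s[0]<90: print(c,k,w.round(1),"S",s.round(1),b[1:] and [int(x) for x in b[1:]])
E
python3 look.py
```

```text
now [4.52295e+02 3.91560e+01 5.63270e+01 3.13000e-01] disc exp W [475.4  46.6] S [-130.6  -24.6] hS 0.391 [-1.  -0.3  0.4]
scene blue [467.1 110.6] S [-143.8   38.5] [39, 10, 7]
scene blue [473.6  46.9] S [-132.4  -24.4] [39, 10, 8]
scene blue [498.7 -23.9] S [-101.8  -93.1] [41, 11, 7]
scene red [506.8 156.7] S [-107.9   87.6] [36, 10, 7]
top red [506.2 157.3] S [-108.6   88.1] [73, 12, 12]
```

B moves as predicted, so I'm continuing the push at this height.

```bash
sed -i 's/^D=24.3/D=23.3/' plan.py; python3 - <<'E'
from plan import *
n=now(); u=np.array([np.cos(n[3]),np.sin(n[3])]); P,_=poses(toS(n[:2]+D*u)); rows(n,P)
E
```

```text
0 [0.2, -0.5, 0.022]
1 [7.3, 2.9, -0.018]
2 [7.4, 2.9, -0.019]
3 [7.5, 2.7, -0.021]
4 [7.4, 2.6, -0.023]
5 [7.6, 2.4, -0.025]
6 [7.6, 2.3, -0.026]
7 [7.6, 2.2, -0.029]
8 [7.7, 2.0, -0.032]
9 [7.7, 1.8, -0.035]
10 [7.8, 1.5, -0.038]
11 [7.9, 1.4, -0.042]
12 [7.9, 1.1, -0.046]
13 [7.9, 0.8, -0.051]
14 [7.9, -0.4, -0.009]
15 [7.9, -0.6, 0.0]
16 [7.9, -0.6, 0.0]
17 [7.9, -0.6, 0.0]
18 [7.9, -0.6, 0.0]
19 [7.9, -0.7, 0.0]
20 [7.8, -0.6, 0.0]
```

Request:
{"op": "send_rows", "data": {"motion": [7.3,2.7,0,0,0,-0.008,0.11,7.4,2.8,0,0,0,-0.01,0.11,7.5,2.6,0,0,0,-0.02,0.11,7.4,2.6,0,0,0,-0.023,0.11,7.6,2.4,0,0,0,-0.025,0.11]}}

```text
t: 7.25
ee_pos: [489.3, 52.3, 56.3]
tool_rot: [0.353, -3.122, -0.0]
wrist_force: [-0.2, 0.4, 0.0]
opening: 0.115
gripper_force: 0.2
```

Request:
{"op": "send_rows", "data": {"motion": [7.6,2.3,0,0,0,-0.026,0.11,7.6,2.2,0,0,0,-0.029,0.11,7.7,2.0,0,0,0,-0.032,0.11,7.7,1.8,0,0,0,-0.035,0.11,7.8,1.5,0,0,0,-0.038,0.11]}}

```text
t: 7.75
ee_pos: [527.7, 62.1, 56.2]
tool_rot: [0.101, -3.14, 0.0]
wrist_force: [-0.3, -0.1, 0.9]
opening: 0.11
gripper_force: 0.3
```

```bash
python3 look.py; python3 - <<'E'
from plan import *
n=now(); u=np.array([np.cos(n[3]),np.sin(n[3])]); P,_=poses(toS(n[:2]+D*u)); rows(n,P)
E
```

```text
now [5.27674e+02 6.20590e+01 5.62380e+01 6.50000e-02] disc exp W [550.9  63.6] S [-56.6  -1.8] hS 0.143 [-0.3 -0.1  0.9]
scene blue [474.4 111.8] S [-136.7   40.3] [23, 9, 6]
scene blue [499.5 -23.7] S [-101.   -92.8] [40, 11, 7]
scene blue [550.9  63. ] S [-56.6  -2.3] [44, 11, 8]
scene red [506.8 156.7] S [-107.9   87.6] [36, 10, 7]
top blue [498.3 -21.9] S [-102.4  -91.1] [66, 12, 11]
0 [-0.0, 1.4, -0.059]
1 [7.8, 0.1, -0.004]
2 [7.8, 0.2, -0.01]
3 [7.9, 0.9, -0.046]
4 [7.8, 0.0, -0.025]
5 [7.8, -0.6, -0.0]
6 [7.8, -0.6, -0.0]
7 [7.8, -0.6, -0.0]
8 [7.8, -0.6, -0.0]
9 [7.8, -0.6, -0.0]
10 [7.8, -0.7, -0.0]
```

Request:
{"op": "send_rows", "data": {"motion": [7.9,1.1,0,0,0,-0.036,0.11,7.9,0.9,0,0,0,-0.046,0.11,7.9,0.6,0,0,0,-0.046,0.11,7.8,-0.2,0,0,0,-0.016,0.11,7.8,-0.6,0,0,0,0,0.11]}}

```text
t: 8.35
ee_pos: [566.7, 63.6, 56.2]
tool_rot: [-0.119, -3.139, 0.0]
wrist_force: [0.5, -0.2, -0.2]
opening: 0.11
gripper_force: 0.1
```

```bash
python3 look.py
```

```text
now [ 5.66677e+02  6.36010e+01  5.62390e+01 -7.60000e-02] disc exp W [589.9  61.8] S [-17.6  -0.5] hS 0.003 [ 0.5 -0.2 -0.2]
scene blue [498.8 -27.4] S [-101.4  -96.6] [29, 8, 7]
scene blue [591.5  62. ] S [-16.1  -0.2] [44, 11, 8]
scene red [513.7 150.9] S [-100.6   82.3] [15, 8, 4]
top blue [499.4 -24.5] S [-101.1  -93.6] [63, 12, 12]
```

Request:
{"op": "send_rows", "data": {"motion": [7.8,-0.6,0,0,0,0,0.11,7.8,-0.6,0,0,0,0,0.11,7.8,-0.6,0,0,0,0,0.11,6,-0.5,0,0,0,0,0.11,0,0,0,0,0,0,0.11]}}

```text
t: 8.95
ee_pos: [596.6, 61.2, 56.3]
tool_rot: [0.121, 3.139, 0.0]
wrist_force: [0.5, 0.0, -1.2]
opening: 0.108
gripper_force: 0.0
```

```bash
python3 look.py
```

```text
now [ 5.9661e+02  6.1208e+01  5.6299e+01 -7.7000e-02] disc exp W [619.8  59.4] S [12.4 -0.5] hS 0.002 [ 0.5  0.  -1.2]
scene blue [499.9 -31.7] S [-100.  -100.8] [25, 6, 8]
scene blue [624.9  59.2] S [17.4 -0.3] [59, 11, 10]
scene red [513.7 150.9] S [-100.6   82.3] [15, 8, 4]
top blue [499.5 -27.1] S [-100.8  -96.2] [57, 11, 12]
```

Request:
{"op": "send_rows", "data": {"motion": [4,-0.3,0,0,0,0,0.11,3,-0.2,0,0,0,0,0.11,0,0,0,0,0,0,0.11,0,0,0,0,0,0,0.11]}}

```text
t: 9.45
ee_pos: [602.8, 60.8, 56.3]
tool_rot: [-0.121, -3.139, 0.0]
wrist_force: [-0.2, 0.3, -0.8]
opening: 0.108
gripper_force: 0.0
```

```bash
python3 look.py
```

```text
now [ 6.02756e+02  6.08250e+01  5.62840e+01 -7.70000e-02] disc exp W [626.  59.] S [18.6 -0.4] hS 0.002 [-0.2  0.3 -0.8]
scene blue [500.6 -31.1] S [ -99.3 -100.1] [27, 7, 8]
top blue [499.6 -27.9] S [-100.6  -97. ] [51, 10, 12]
```

B has dropped. Next is A: back off, lift, and go behind it.

Request:
{"op": "send_rows", "data": {"motion": [-15,1.2,0,0,0,0,0.11,-15,1.2,0,0,0,0,0.11,0,0,40,0,0,0,0.11,-10,0,10,0,0,0,0.11]}}

```text
t: 9.95
ee_pos: [564.5, 63.3, 109.4]
tool_rot: [0.12, 3.135, 0.0]
wrist_force: [0.5, 0.4, -0.4]
opening: 0.112
gripper_force: 0.0
```

```bash
python3 look.py; python3 - <<'E'
from plan import *
for p in((467.6,111),(499.6,-23.7)):
    P,pre=poses(toS(p)); print(pre.round(3),"delta",(pre-now()[[0,1,3]]).round(3))
im=bot.snapshot("top"); cv2.imwrite("pics/t5.png",im[:,:,::-1])
E
```

```text
now [ 5.64477e+02  6.32960e+01  1.09437e+02 -7.70000e-02] disc exp W [587.7  61.5] S [-19.8  -0.9] hS 0.002 [ 0.5  0.4 -0.4]
scene blue [468.7 115.7] S [-142.6   43.8] [25, 7, 7]
scene blue [499.3 -24.7] S [-101.2  -93.8] [44, 11, 8]
scene red [506.8 156.7] S [-107.9   87.6] [36, 10, 7]
top blue [499.1 -22.8] S [-101.5  -91.9] [74, 13, 12]
[438.387 130.817  -0.596] delta [-124.445   67.512   -0.519]
[487.445 -56.841   1.219] delta [ -75.387 -120.147    1.296]
```

Request:
{"op": "send_rows", "data": {"motion": [-31,17,0,0,0,-0.13,0.11,-31,17,0,0,0,-0.13,0.11,-31,17,0,0,0,-0.13,0.11,-31,17,0,0,0,-0.13,0.11,0,0,0,0,0,0,0.11]}}

```text
t: 10.6
ee_pos: [435.2, 132.2, 105.0]
tool_rot: [-0.927, -2.998, 0.003]
wrist_force: [0.4, -0.2, 0.2]
opening: 0.112
gripper_force: 0.0
```

```bash
python3 look.py; python3 - <<'E'
from plan import *
P,pre=poses(toS((467.6,111))); print("delta",(pre-now()[[0,1,3]]).round(3))
E
```

```text
now [435.18  132.222 105.01   -0.6  ] disc exp W [454.4 119.1] S [-157.2   46. ] hS -0.521 [ 0.4 -0.2  0.2]
scene blue [469.7 109.9] S [-141.3   38. ] [32, 10, 6]
scene blue [498.9 -23.9] S [-101.6  -93. ] [40, 11, 7]
scene red [506.8 157.1] S [-108.   88.] [35, 10, 7]
top blue [656.3  52.7] S [49.3 -4.3] [58, 11, 10]
top blue [499.9 -21.9] S [-100.8  -91. ] [75, 12, 12]
delta [-0.37  -0.526 -0.002]
```

B is confirmed in the slot.

Request:
{"op": "send_rows", "data": {"motion": [0,0,-25,0,0,0,0.11,0,0,-20,0,0,0,0.11,0,0,0,0,0,0,0.11,0,0,0,0,0,0,0.11]}}

```text
t: 11.1
ee_pos: [439.4, 130.8, 61.2]
tool_rot: [-0.923, -3.002, 0.001]
wrist_force: [0.0, -0.0, -0.2]
opening: 0.107
gripper_force: 0.0
```

```bash
python3 look.py; python3 - <<'E'
from plan import *
n=now();P,pre=poses(toS((467.6,111))); print("delta",(pre-n[[0,1,3]]).round(3)); rows(n,P)
E
```

```text
now [439.439 130.84   61.244  -0.596] disc exp W [458.7 117.8] S [-152.8   45. ] hS -0.518 [ 0.  -0.  -0.2]
scene blue [466.8 110.3] S [-144.1   38.2] [37, 10, 7]
scene blue [498.8 -24.3] S [-101.6  -93.4] [42, 11, 7]
scene red [507.3 156.8] S [-107.4   87.8] [33, 10, 7]
top blue [656.3  52.7] S [49.3 -4.3] [58, 11, 10]
top blue [499.7 -21.9] S [-101.  -91.] [75, 12, 12]
delta [-1.297e+00 -2.660e-01  1.000e-03]
0 [8.6, -7.0, 0.001]
1 [6.4, -4.6, 0.013]
2 [6.4, -4.6, 0.016]
3 [6.5, -4.5, 0.016]
4 [6.5, -4.5, 0.019]
5 [6.6, -4.3, 0.02]
6 [6.7, -4.2, 0.022]
7 [6.7, -4.2, 0.025]
8 [6.8, -4.0, 0.027]
9 [6.9, -3.9, 0.032]
10 [6.9, -3.7, 0.035]
11 [7.1, -3.6, 0.041]
12 [7.2, -3.4, 0.047]
13 [7.3, -3.2, 0.054]
14 [7.4, -3.0, 0.064]
15 [7.6, -2.8, 0.074]
16 [7.8, -0.9, 0.012]
17 [7.9, -0.6, 0.0]
18 [7.8, -0.6, 0.0]
19 [7.9, -0.6, 0.0]
20 [7.8, -0.6, 0.0]
21 [7.9, -0.7, 0.0]
22 [7.8, -0.6, 0.0]
```

Request:
{"op": "send_rows", "data": {"motion": [0,0,-5,0,0,0,0.11,4.3,-3.5,0,0,0,0,0.11,4.3,-3.5,0,0,0,0,0.11,6.4,-4.6,0,0,0,0.013,0.11,6.4,-4.6,0,0,0,0.016,0.11]}}

```text
t: 11.7
ee_pos: [460.9, 114.5, 56.5]
tool_rot: [0.878, 3.016, 0.0]
wrist_force: [0.2, 0.0, 0.3]
opening: 0.111
gripper_force: 0.2
```

Request:
{"op": "send_rows", "data": {"motion": [6.5,-4.5,0,0,0,0.016,0.11,6.5,-4.5,0,0,0,0.019,0.11,6.6,-4.3,0,0,0,0.02,0.11,6.7,-4.2,0,0,0,0.022,0.11,6.7,-4.2,0,0,0,0.025,0.11]}}

```text
t: 12.2
ee_pos: [493.7, 92.8, 56.3]
tool_rot: [-0.723, -3.057, 0.0]
wrist_force: [-0.1, 0.3, 0.5]
opening: 0.109
gripper_force: 0.3
```

```bash
python3 look.py; python3 - <<'E'
from plan import *
n=now(); u=np.array([np.cos(n[3]),np.sin(n[3])]); P,_=poses(toS(n[:2]+D*u)); rows(n,P)
E
```

```text
now [ 4.93748e+02  9.28090e+01  5.63060e+01 -4.64000e-01] disc exp W [514.6  82.4] S [-94.3  14.1] hS -0.386 [-0.1  0.3  0.5]
scene blue [499.1 -23.5] S [-101.5  -92.7] [41, 11, 7]
scene blue [514.   80.3] S [-94.7  12. ] [40, 10, 7]
scene red [506.8 156.7] S [-107.9   87.6] [36, 10, 7]
top blue [656.4  52.2] S [49.5 -4.8] [55, 11, 10]
top blue [499.8 -21.3] S [-100.9  -90.4] [78, 13, 12]
0 [2.8, 4.3, -0.223]
1 [4.5, -7.2, 0.143]
2 [5.8, -6.1, 0.114]
3 [6.5, -4.9, 0.091]
4 [7.0, -3.9, 0.073]
5 [7.4, -3.2, 0.059]
6 [7.5, -2.6, 0.049]
7 [7.7, -2.0, 0.041]
8 [7.8, -1.6, 0.035]
9 [7.8, -0.8, 0.005]
10 [7.9, -0.6, -0.0]
11 [7.9, -0.6, -0.0]
12 [7.8, -0.6, -0.0]
13 [7.9, -0.6, -0.0]
14 [7.9, -0.7, -0.0]
15 [7.8, -0.6, -0.0]
```

Request:
{"op": "send_rows", "data": {"motion": [6.8,-4.0,0,0,0,0.027,0.11,6.9,-3.9,0,0,0,0.032,0.11,6.9,-3.7,0,0,0,0.035,0.11,7.1,-3.6,0,0,0,0.041,0.11,7.2,-3.4,0,0,0,0.047,0.11]}}

```text
t: 12.8
ee_pos: [528.2, 74.5, 56.2]
tool_rot: [-0.442, -3.11, 0.0]
wrist_force: [-0.4, -1.0, -0.7]
opening: 0.106
gripper_force: 0.1
```

```bash
python3 look.py
```

```text
now [ 5.28155e+02  7.45360e+01  5.62330e+01 -2.82000e-01] disc exp W [550.5  68. ] S [-57.4   2.7] hS -0.204 [-0.4 -1.  -0.7]
scene blue [499.5 -23.7] S [-101.   -92.8] [40, 11, 7]
scene blue [550.   67.8] S [-57.8   2.3] [43, 10, 8]
scene red [507.1 156.5] S [-107.6   87.4] [35, 10, 7]
top blue [662.5  50.9] S [55.6 -5.6] [30, 10, 7]
top blue [499.1 -22.8] S [-101.5  -92. ] [68, 12, 12]
```

Tracking well.

Request:
{"op": "send_rows", "data": {"motion": [7.3,-3.2,0,0,0,0.054,0.11,7.4,-3.0,0,0,0,0.064,0.11,7.6,-2.8,0,0,0,0.074,0.11,7.8,-0.9,0,0,0,0.012,0.11,7.9,-0.6,0,0,0,0,0.11]}}

```text
t: 13.4
ee_pos: [566.2, 64.3, 56.3]
tool_rot: [-0.129, -3.139, -0.0]
wrist_force: [-0.4, -0.3, 0.6]
opening: 0.111
gripper_force: 0.1
```

```bash
python3 look.py
```

```text
now [ 5.66246e+02  6.42960e+01  5.62870e+01 -8.20000e-02] disc exp W [589.5  62.4] S [-18.1   0.1] hS -0.004 [-0.4 -0.3  0.6]
scene blue [499.  -26.7] S [-101.3  -95.9] [32, 9, 7]
scene blue [590.7  62.5] S [-16.8   0.3] [45, 11, 8]
scene red [513.7 150.9] S [-100.6   82.3] [15, 8, 4]
top blue [499.1 -23.1] S [-101.5  -92.2] [65, 11, 12]
```

Request:
{"op": "send_rows", "data": {"motion": [7.8,-0.6,0,0,0,0,0.11,7.8,-0.6,0,0,0,0,0.11,7.8,-0.6,0,0,0,0,0.11,6,-0.5,0,0,0,0,0.11,0,0,0,0,0,0,0.11]}}

```text
t: 14.0
ee_pos: [596.3, 61.8, 56.3]
tool_rot: [0.126, 3.139, 0.0]
wrist_force: [-0.6, -0.3, -0.4]
opening: 0.106
gripper_force: 0.0
```

Request:
{"op": "send_rows", "data": {"motion": [4,-0.3,0,0,0,0,0.11,3,-0.2,0,0,0,0,0.11,0,0,0,0,0,0,0.11,0,0,0,0,0,0,0.11]}}

```text
t: 14.4
ee_pos: [602.4, 61.4, 56.3]
tool_rot: [-0.125, -3.139, 0.0]
wrist_force: [-0.3, -0.3, -0.5]
opening: 0.109
gripper_force: 0.0
```

```bash
python3 look.py
```

```text
now [ 6.02397e+02  6.13960e+01  5.62700e+01 -8.00000e-02] disc exp W [625.6  59.5] S [18.2  0.1] hS -0.001 [-0.3 -0.3 -0.5]
scene blue [500.6 -31.1] S [ -99.3 -100.1] [27, 7, 8]
top blue [499.9 -27.5] S [-100.3  -96.5] [53, 10, 12]
```

Request:
{"op": "send_rows", "data": {"motion": [-15,1.2,0,0,0,0,0.11,-15,1.2,0,0,0,0,0.11,0,0,40,0,0,0,0.11,-10,0,10,0,0,0,0.11]}}

```text
t: 14.9
ee_pos: [564.2, 63.9, 109.5]
tool_rot: [0.125, 3.134, 0.0]
wrist_force: [0.4, -0.0, -0.8]
opening: 0.113
gripper_force: 0.0
```

Request:
{"op": "send_rows", "data": {"motion": [-7.5,-12,0,0,0,0.13,0.11,-7.5,-12,0,0,0,0.13,0.11,-7.5,-12,0,0,0,0.13,0.11,-7.5,-12,0,0,0,0.13,0.11,-7.5,-12,0,0,0,0.13,0.11]}}

```text
t: 15.4
ee_pos: [524.4, 3.4, 106.3]
tool_rot: [-0.892, 3.012, -0.0]
wrist_force: [-0.9, -0.4, -0.4]
opening: 0.109
gripper_force: 0.0
```

Request:
{"op": "send_rows", "data": {"motion": [-7.5,-12,0,0,0,0.13,0.11,-7.5,-12,0,0,0,0.13,0.11,-7.5,-12,0,0,0,0.13,0.11,-7.5,-12,0,0,0,0.13,0.11,-7.5,-12,0,0,0,0.13,0.11]}}

```text
t: 15.9
ee_pos: [489.3, -37.4, 104.6]
tool_rot: [1.743, -2.581, 0.052]
wrist_force: [-0.3, -0.1, 0.1]
opening: 0.11
gripper_force: 0.0
```

```bash
python3 look.py; python3 - <<'E'
import plan; from plan import *
P,pre=poses(toS((499.3,-23.5))); n=now(); d=pre-n[[0,1,3]]; d[2]=(d[2]+np.pi/2)%np.pi-np.pi/2; print(pre.round(2),"delta",d.round(3),bot.get_obs()["q"].round(2))
E
```

```text
now [489.309 -37.408 104.598   1.188] disc exp W [498.  -15.8] S [-103.1  -85. ] hS 1.267 [-0.3 -0.1  0.1]
scene blue [499.7 -24.8] S [-100.8  -93.9] [45, 11, 8]
scene red [506.8 156.7] S [-107.9   87.6] [36, 10, 7]
top blue [661.4  51.1] S [54.5 -5.5] [34, 11, 8]
top red [506.2 157.9] S [-108.6   88.7] [70, 12, 12]
[487.02 -56.6    1.22] delta [ -1.887 -21.774   0.024] [-0.14  0.39  1.9  -0.06  0.85 -2.87]
```

The last joint has met its range limit, so C gets a shallower initial heading. Turning back first.

Request:
{"op": "send_rows", "data": {"motion": [0,0,0,0,0,-0.1,0.11,0,0,0,0,0,-0.1,0.11,0,0,0,0,0,0,0.11]}}

```text
t: 16.3
ee_pos: [490.0, -35.4, 104.5]
tool_rot: [1.475, -2.74, 0.045]
wrist_force: [0.6, -0.5, -0.7]
opening: 0.11
gripper_force: 0.0
```

```bash
sed -i 's/def curve(s,step=8,xe=22)/def curve(s,step=8,xe=22,p1=None,x2=-32)/; s/np.array(\[max(-75,s\[0\]+20),0.\]),np.array(\[-32,0.\])/np.array([p1 if p1 is not None else max(-75,s[0]+20),0.]),np.array([x2,0.])/; s/np.linspace(-31,xe,150)/np.linspace(x2+1,xe,150)/' plan.py
python3 - <<'E'
from plan import *
n=now(); o=bot.get_obs(); R=Ro.from_rotvec(o["tool_rot"]).as_matrix(); print(n.round(3),o["q"].round(3),"z axis",R[:,2].round(4))
zc=np.cross(R[:,2],[0,0,-1]); print("tilt fix",zc.round(4))
P,pre=poses(toS((499.3,-23.5)),p1=-50.,x2=-20.,step=8); d=pre-n[[0,1,3]]; print(pre.round(3),"delta",d.round(3)); rows([pre[0],pre[1],0,pre[2]],P)
E
```

```text
[489.958 -35.371 104.532   0.988] [-0.143  0.395  1.89  -0.054  0.864 -2.666] z axis [-0.0118 -0.0395 -0.9992]
tilt fix [ 0.0395 -0.0118  0.    ]
[479.832 -52.946   0.987] delta [-1.0126e+01 -1.7575e+01 -1.0000e-03]
0 [6.6, 10.0, 0.0]
1 [4.1, 6.5, -0.009]
2 [4.1, 6.5, -0.011]
3 [4.2, 6.4, -0.011]
4 [4.2, 6.4, -0.013]
5 [4.3, 6.4, -0.015]
6 [4.3, 6.4, -0.017]
7 [4.4, 6.3, -0.019]
8 [4.5, 6.2, -0.023]
9 [4.6, 6.2, -0.027]
10 [4.6, 6.2, -0.034]
11 [4.7, 6.1, -0.041]
12 [4.8, 6.1, -0.054]
13 [4.9, 6.2, -0.074]
14 [5.1, 6.3, -0.105]
15 [5.2, 6.7, -0.161]
16 [5.9, 7.8, -0.261]
17 [7.6, 4.3, -0.19]
18 [7.7, -0.6, -0.0]
19 [7.6, -0.6, -0.0]
20 [7.7, -0.6, -0.0]
21 [7.6, -0.6, -0.0]
22 [7.7, -0.7, -0.0]
```

```bash
cat > cC.py <<'E'
import plan; from plan import *
def curve(s,step=7,xe=20,p1=-50.,leg=38):
    s=np.array(s); P1=np.array([p1,0.]); u=(P1-s)/np.hypot(*(P1-s)); Q=P1-leg*u; P2=P1+[leg,0]
    t=np.linspace(0,1,400)[:,None]
    c=np.vstack([s+(Q-s)*np.linspace(0,.99,100)[:,None],(1-t)**2*Q+2*t*(1-t)*P1+t*t*P2,np.c_[np.linspace(P2[0]+.5,xe,100),np.zeros(100)]])
    L=np.r_[0,np.cumsum(np.hypot(*np.diff(c,axis=0).T))]; T=np.diff(c,axis=0); a=np.arctan2(T[:,1],T[:,0]); a=np.r_[a,a[-1]]
    g=np.linspace(0,L[-1],int(np.ceil(L[-1]/step))+1)
    return np.c_[np.interp(g,L,c[:,0]),np.interp(g,L,c[:,1])],np.interp(g,L,a)
plan.curve=curve
P,pre=poses(toS((499.3,-23.5))); n=now()
print(pre.round(3),"delta",(pre-n[[0,1,3]]).round(3),"z",n[2].round(1),"tilt fix",np.cross(Ro.from_rotvec(bot.get_obs()["tool_rot"]).as_matrix()[:,2],[0,0,-1]).round(4),"q6",bot.get_obs()["q"][5].round(3))
rows(n,P)
E
echo
```

Request:
{"op": "send_rows", "data": {"motion": [0,0,0,0.0395,-0.012,0,0.11,-5,-9,0,0,0,0,0.11,-5,-9,0,0,0,0,0.11,0,0,0,0,0,0,0.11,0,0,0,0,0,0,0.11]}}

```text
t: 16.8
ee_pos: [479.7, -53.7, 104.6]
tool_rot: [1.492, -2.764, 0.002]
wrist_force: [-0.4, -0.3, 0.5]
opening: 0.11
gripper_force: 0.0
```

```bash
python3 cC.py; python3 look.py
```

```text
[479.841 -52.952   0.987] delta [ 0.174  0.793 -0.003] z 104.6 tilt fix [ 0.0012 -0.0001  0.    ] q6 -2.767
0 [6.8, 10.8, -0.003]
1 [3.7, 5.6, 0.0]
2 [3.7, 5.7, 0.0]
3 [3.8, 5.6, 0.0]
4 [3.7, 5.7, 0.0]
5 [3.7, 5.6, 0.0]
6 [3.7, 5.6, 0.0]
7 [3.8, 5.7, 0.0]
8 [3.7, 5.6, 0.0]
9 [3.7, 5.6, 0.0]
10 [3.7, 5.7, -0.0]
11 [2.4, 6.6, -0.081]
12 [2.8, 6.5, -0.094]
13 [3.2, 6.5, -0.105]
14 [3.7, 6.2, -0.115]
15 [4.4, 5.9, -0.12]
16 [5.1, 5.2, -0.122]
17 [5.7, 4.6, -0.116]
18 [6.2, 3.7, -0.109]
19 [6.5, 2.8, -0.097]
20 [6.8, 1.9, -0.086]
21 [6.8, -0.1, -0.02]
22 [6.7, -0.5, -0.0]
23 [6.8, -0.5, -0.0]
24 [6.7, -0.6, -0.0]
25 [6.7, -0.5, -0.0]
now [479.667 -53.745 104.573   0.99 ] disc exp W [492.5 -34.3] S [-107.2 -103.9] hS 1.068 [-0.4 -0.3  0.5]
scene blue [499.8 -24.5] S [-100.7  -93.5] [46, 11, 8]
scene red [506.8 156.7] S [-107.9   87.6] [36, 10, 7]
top blue [661.4  51.1] S [54.5 -5.5] [34, 11, 8]
top blue [609.5  12.3] S [  5.8 -48.3] [18, 6, 3]
top red [506.3 158. ] S [-108.5   88.9] [71, 12, 12]
```

Request:
{"op": "send_rows", "data": {"motion": [0,0.8,-24,0,0,0,0.11,0,0,-20,0,0,0,0.11,0,0,-4.3,0,0,0,0.11,0,0,0,0,0,0,0.11]}}

```text
t: 17.3
ee_pos: [479.6, -52.4, 55.9]
tool_rot: [1.492, -2.763, -0.0]
wrist_force: [-0.5, -0.2, 0.0]
opening: 0.108
gripper_force: 0.0
```

Request:
{"op": "send_rows", "data": {"motion": [3.4,5,0,0,0,0,0.11,3.4,5,0,0,0,0,0.11,3.7,5.6,0,0,0,0,0.11,3.7,5.7,0,0,0,0,0.11,3.8,5.6,0,0,0,0,0.11]}}

```text
t: 17.8
ee_pos: [498.2, -25.1, 56.4]
tool_rot: [1.493, -2.764, 0.001]
wrist_force: [-0.2, -0.6, 0.2]
opening: 0.108
gripper_force: 0.4
```

```bash
python3 look.py
```

```text
now [498.181 -25.147  56.407   0.99 ] disc exp W [511.   -5.7] S [-91.  -73.9] hS 1.069 [-0.2 -0.6  0.2]
scene blue [511.   -4.9] S [-91.  -73.1] [41, 10, 8]
scene red [506.8 156.7] S [-107.9   87.6] [36, 10, 7]
top blue [661.4  51.1] S [54.5 -5.5] [34, 11, 8]
top red [506.1 157.6] S [-108.7   88.4] [68, 12, 11]
```

Request:
{"op": "send_rows", "data": {"motion": [3.7,5.7,0,0,0,0,0.11,3.7,5.6,0,0,0,0,0.11,3.7,5.6,0,0,0,0,0.11,3.8,5.7,0,0,0,0,0.11,3.7,5.6,0,0,0,0,0.11]}}

```text
t: 18.4
ee_pos: [516.7, 3.0, 56.2]
tool_rot: [1.492, -2.764, 0.001]
wrist_force: [-0.0, -0.8, 1.6]
opening: 0.112
gripper_force: 0.1
```

```bash
python3 look.py; python3 - <<'E'
import re
s=open('cC.py').read().split("P,pre=poses(")[0]; exec(s)
n=now(); u=np.array([np.cos(n[3]),np.sin(n[3])]); P,_=plan.poses(toS(n[:2]+D*u)); rows(n,P)
E
```

```text
now [516.661   2.987  56.16    0.99 ] disc exp W [529.4  22.5] S [-74.8 -44.4] hS 1.069 [-0.  -0.8  1.6]
scene blue [529.7  23.1] S [-74.6 -43.8] [45, 11, 8]
scene red [506.8 156.7] S [-107.9   87.6] [36, 10, 7]
top blue [660.3  51.7] S [53.4 -5. ] [37, 11, 8]
top red [506.3 157.8] S [-108.5   88.7] [67, 12, 12]
0 [-0.1, 0.1, -0.007]
1 [3.7, 5.6, -0.0]
2 [3.5, 5.7, -0.01]
3 [2.4, 6.5, -0.083]
4 [2.8, 6.5, -0.095]
5 [3.3, 6.3, -0.105]
6 [3.8, 6.1, -0.114]
7 [4.4, 5.8, -0.119]
8 [5.1, 5.1, -0.119]
9 [5.7, 4.4, -0.115]
10 [6.2, 3.6, -0.106]
11 [6.5, 2.7, -0.096]
12 [6.7, 1.9, -0.084]
13 [6.7, -0.2, -0.016]
14 [6.7, -0.5, -0.0]
15 [6.7, -0.5, -0.0]
16 [6.6, -0.6, -0.0]
17 [6.7, -0.5, -0.0]
```

Request:
{"op": "send_rows", "data": {"motion": [3.6,5.7,0,0,0,-0.007,0.11,3.5,5.7,0,0,0,-0.01,0.11,2.4,6.5,0,0,0,-0.083,0.11,2.8,6.5,0,0,0,-0.095,0.11,3.3,6.3,0,0,0,-0.105,0.11]}}

```text
t: 19.0
ee_pos: [532.2, 33.7, 56.2]
tool_rot: [1.056, -2.958, 0.001]
wrist_force: [0.0, -0.0, -0.2]
opening: 0.108
gripper_force: 0.1
```

```bash
python3 look.py
```

```text
now [532.17   33.72   56.19    0.686] disc exp W [550.2  48.5] S [-56.1 -16.9] hS 0.764 [ 0.  -0.  -0.2]
scene blue [550.7  49.5] S [-55.8 -15.8] [42, 10, 8]
scene red [506.8 156.7] S [-107.9   87.6] [36, 10, 7]
top blue [665.8  52.4] S [58.8 -3.9] [18, 9, 3]
top red [505.9 158.1] S [-108.9   88.9] [61, 11, 11]
```

Request:
{"op": "send_rows", "data": {"motion": [3.8,6.1,0,0,0,-0.114,0.11,4.4,5.8,0,0,0,-0.119,0.11,5.1,5.1,0,0,0,-0.119,0.11,5.7,4.4,0,0,0,-0.115,0.11,6.2,3.6,0,0,0,-0.106,0.11]}}

```text
t: 19.6
ee_pos: [557.2, 58.3, 56.2]
tool_rot: [0.181, -3.135, 0.001]
wrist_force: [-0.3, -0.3, -0.0]
opening: 0.112
gripper_force: 0.1
```

```bash
python3 look.py
```

```text
now [5.57224e+02 5.82790e+01 5.61570e+01 1.16000e-01] disc exp W [580.4  61. ] S [-27.1  -2.1] hS 0.194 [-0.3 -0.3 -0. ]
scene blue [579.9  60.9] S [-27.5  -2.2] [42, 10, 8]
scene red [506.7 156.8] S [-108.    87.7] [36, 10, 7]
```

Request:
{"op": "send_rows", "data": {"motion": [6.5,2.7,0,0,0,-0.096,0.11,6.7,1.9,0,0,0,-0.084,0.11,6.7,-0.2,0,0,0,-0.014,0.11,0,0,0,0,0,0,0.11]}}

```text
t: 20.1
ee_pos: [577.5, 62.3, 56.2]
tool_rot: [-0.114, -3.139, 0.001]
wrist_force: [-1.4, 0.4, 0.5]
opening: 0.11
gripper_force: 0.0
```

```bash
python3 look.py
```

```text
now [ 5.77527e+02  6.22680e+01  5.61980e+01 -7.30000e-02] disc exp W [600.8  60.6] S [-6.7 -0.8] hS 0.006 [-1.4  0.4  0.5]
scene blue [601.5  61. ] S [-6.  -0.4] [45, 11, 9]
```

Request:
{"op": "send_rows", "data": {"motion": [6.5,-0.5,0,0,0,0,0.11,6.5,-0.5,0,0,0,0,0.11,6.5,-0.5,0,0,0,0,0.11,5,-0.3,0,0,0,0,0.11,0,0,0,0,0,0,0.11]}}

```text
t: 20.7
ee_pos: [602.2, 60.7, 56.1]
tool_rot: [-0.121, -3.139, 0.001]
wrist_force: [0.6, 0.4, 0.7]
opening: 0.112
gripper_force: 0.0
```

Request:
{"op": "send_rows", "data": {"motion": [0,0,0,0,0,0,0.11,-15,1.2,0,0,0,0,0.11,-15,1.2,0,0,0,0,0.11,0,0,40,0,0,0,0.11,0,0,45,0,0,0,0.11]}}

```text
t: 21.2
ee_pos: [570.0, 63.2, 141.1]
tool_rot: [-0.12, -3.135, 0.001]
wrist_force: [1.2, 0.8, 0.7]
opening: 0.11
gripper_force: 0.0
```

Request:
{"op": "send_rows", "data": {"motion": [-45,0,20,0,0,0,0.11,-48,0,10,0,0,0,0.11,-48,0,10,0,0,0,0.11,-30,0,0,0,0,0,0.11,0,0,0,0,0,0,0.11]}}

```text
t: 21.7
ee_pos: [397.4, 63.3, 181.5]
tool_rot: [-0.12, -3.138, 0.001]
wrist_force: [0.9, -0.4, -0.2]
opening: 0.113
gripper_force: 0.0
```

```bash
python3 look.py; python3 - <<'E'
from h import *
a=bot.snapshot("top")[120:262,150:310]; b=bot.snapshot("scene")[135:255,205:350]
f=lambda x:cv2.resize(x[:,:,::-1],(400,360),interpolation=cv2.INTER_CUBIC)
cv2.imwrite("pics/end.png",np.hstack([f(a),f(b)]))
E
```

```text
now [ 3.97393e+02  6.32650e+01  1.81460e+02 -7.60000e-02] disc exp W [420.6  61.5] S [-186.3  -14.1] hS 0.002 [ 0.9 -0.4 -0.2]
scene blue [664.6  52.2] S [57.6 -4.2] [32, 11, 8]
scene red [506.6 156.7] S [-108.1   87.6] [37, 10, 7]
top blue [662.2  50.7] S [55.4 -5.8] [34, 11, 7]
top red [517. 158.] S [-97.9  89.7] [21, 8, 4]
```

View pics/end.png

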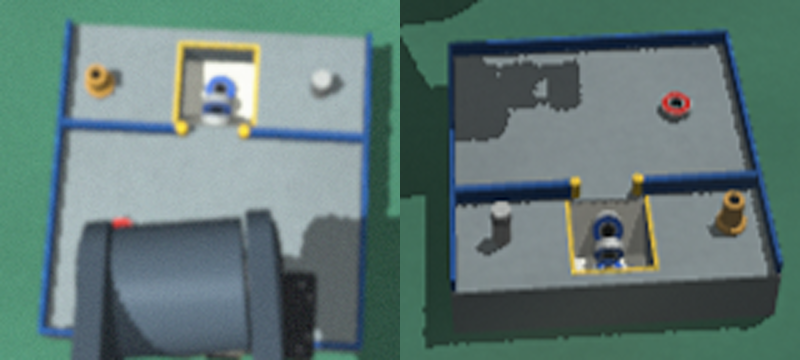

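The final view shows all three bearings in the slot, with one leaning on the chute at (607,229) in the scene half. The red bearing, bush and axle stand where they were. I'll check that the leaning one is below the deck, then hand in.

```bash
python3 - <<'E'
from plan import *
def rod(n,z): return None
zs=np.arange(0,81,10)
for z in zs: print(z,"scene",toS(ray("scene",(280.0,211.3),z)).round(1),"scene lower",toS(ray("scene",(280.5,220),z)).round(1),"top edge",toS(ray("top",(236.8,160.6),z)).round(1),"top face",toS(ray("top",(238.8,154.7),z)).round(1))
E
```

```text
0 scene [-0.6  3.7] scene lower [34.1  1.9] top edge [55.4  2.4] top face [73.1 -2.2]
10 scene [8.4 2.5] scene lower [42.7  0.8] top edge [52.5  1.8] top face [70.  -2.8]
20 scene [17.3  1.4] scene lower [51.3 -0.3] top edge [49.5  1.1] top face [66.9 -3.4]
30 scene [26.2  0.3] scene lower [59.8 -1.4] top edge [46.6  0.5] top face [63.9 -4. ]
40 scene [35.1 -0.9] scene lower [68.4 -2.6] top edge [43.7 -0.2] top face [60.8 -4.6]
50 scene [44.1 -2. ] scene lower [77.  -3.7] top edge [40.7 -0.8] top face [57.7 -5.3]
60 scene [53.  -3.1] scene lower [85.6 -4.8] top edge [37.8 -1.5] top face [54.6 -5.9]
70 scene [61.9 -4.3] scene lower [94.2 -5.9] top edge [34.9 -2.2] top face [51.6 -6.5]
80 scene [70.9 -5.4] scene lower [102.8  -7. ] top edge [32.  -2.8] top face [48.5 -7.1]
```

The leaning bearing's centre is about 15 mm below the deck, but its top edge may reach deck level. A light fingertip sweep through the gate at deck height will test this and tip it in if it does stick up.

Request:
{"op": "send_rows", "data": {"motion": [45,0,-15,0,0,0,0.11,45,0,-15,0,0,0,0.11,45,0,-15,0,0,0,0.11,23,1.5,-25,0,0,0,0.11,0,0,-30,0,0,0,0.11]}}

```text
t: 22.4
ee_pos: [562.3, 64.5, 79.7]
tool_rot: [0.121, 3.138, -0.0]
wrist_force: [-0.5, 0.2, 0.0]
opening: 0.111
gripper_force: 0.0
```

Request:
{"op": "send_rows", "data": {"motion": [0,0,-20,0,0,0,0.11,0,0,0,0,0,0,0.11,0,0,0,0,0,0,0.11]}}

```text
t: 22.7
ee_pos: [559.0, 64.6, 61.2]
tool_rot: [-0.121, -3.138, 0.001]
wrist_force: [0.2, -0.3, 0.4]
opening: 0.115
gripper_force: 0.0
```

```bash
python3 look.py
```

```text
now [ 5.59041e+02  6.46290e+01  6.11660e+01 -7.70000e-02] disc exp W [582.3  62.8] S [-25.3  -0. ] hS 0.002 [ 0.2 -0.3  0.4]
scene blue [665.   51.8] S [58.  -4.5] [33, 11, 8]
scene red [506.4 155.1] S [-108.2   86. ] [33, 10, 8]
```

Request:
{"op": "send_rows", "data": {"motion": [0,0,-4.5,0,0,0,0.11,8,-0.6,0,0,0,0,0.11,8,-0.6,0,0,0,0,0.11,8,-0.6,0,0,0,0,0.11,8,-0.7,0,0,0,0,0.11]}}

```text
t: 23.3
ee_pos: [591.5, 62.1, 56.8]
tool_rot: [-0.121, -3.139, 0.001]
wrist_force: [-0.1, 0.2, 0.5]
opening: 0.112
gripper_force: 0.0
```

Request:
{"op": "send_rows", "data": {"motion": [8,-0.6,0,0,0,0,0.11,7,-0.6,0,0,0,0,0.11,5,-0.4,0,0,0,0,0.11,5,-0.4,0,0,0,0,0.11,0,0,0,0,0,0,0.11]}}

```text
t: 23.8
ee_pos: [616.0, 60.1, 56.7]
tool_rot: [-0.121, -3.139, 0.001]
wrist_force: [-0.1, -0.6, -0.0]
opening: 0.108
gripper_force: 0.0
```

Request:
{"op": "send_rows", "data": {"motion": [5,-0.4,0,0,0,0,0.11,5,-0.4,0,0,0,0,0.11,5,-0.4,0,0,0,0,0.11,5,-0.4,0,0,0,0,0.11,0,0,0,0,0,0,0.11]}}

```text
t: 24.3
ee_pos: [636.2, 58.5, 56.7]
tool_rot: [-0.121, -3.139, 0.001]
wrist_force: [-0.3, -0.9, 0.5]
opening: 0.11
gripper_force: 0.0
```

```bash
python3 look.py
```

```text
now [ 6.36184e+02  5.84640e+01  5.66980e+01 -7.70000e-02] disc exp W [659.4  56.7] S [52.1 -0.1] hS 0.002 [-0.3 -0.9  0.5]
scene blue [664.8  52.5] S [57.8 -3.9] [36, 11, 8]
```

The sweep met nothing, so all three lie at or below deck level. Retracting and handing in.

Request:
{"op": "send_rows", "data": {"motion": [-35,2.8,0,0,0,0,0.11,-40,3,0,0,0,0,0.11,0,0,45,0,0,0,0.11,0,0,45,0,0,0,0.11,-45,0,20,0,0,0,0.11]}}

```text
t: 24.9
ee_pos: [519.4, 64.4, 170.8]
tool_rot: [0.121, 3.132, 0.0]
wrist_force: [-0.2, 0.3, 0.7]
opening: 0.108
gripper_force: 0.0
```

Request:
{"op": "send_rows", "data": {"motion": [-48,0,10,0,0,0,0.11,-48,0,0,0,0,0,0.11,0,0,0,0,0,0,0.11,0,0,0,0,0,0,0.11]}}

```text
t: 25.3
ee_pos: [419.3, 64.4, 177.3]
tool_rot: [0.12, 3.139, -0.0]
wrist_force: [0.7, -0.7, -0.2]
opening: 0.111
gripper_force: 0.0
```

```bash
python3 look.py; python3 -c "
from plant import bot
print(bot.finish_job())"
```

```text
now [ 4.19318e+02  6.44300e+01  1.77273e+02 -7.70000e-02] disc exp W [442.5  62.6] S [-164.6  -11.2] hS 0.002 [ 0.7 -0.7 -0.2]
scene blue [665.   51.8] S [58.  -4.5] [33, 11, 8]
scene red [506.8 156.7] S [-107.9   87.6] [36, 10, 7]
top blue [662.1  50.7] S [55.3 -5.9] [33, 11, 7]
the job is handed in; nothing more can be done
None
```

The job is handed in (verdict not shown): all three blue-sealed bearings went through the gate one at a time and lie in the slot, one leaning on the chute but no higher than deck level; the red bearing, bush and axle were not disturbed.

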